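# Hardness check of a resin-cast coral block

## Robot

A 6-joint arm with a two-finger parallel gripper is mounted at the origin on a cart in front of the work surface, level with it; the furniture and walls round the work are solid. World frame = base frame: x ahead of the robot, y to its left, z up, the work surface at z = 0. Lengths are in mm, angles in rad, forces in N, time in s.
With the tool pointing down it reaches from about 400 to 925 mm from the base axis. Payload 12.5 kg.
Tool frame: the origin (TCP) lies on the mounting face of the last link; the fingertips stand 190 mm ahead of it and the grasp point (between the pads) lies 171 mm ahead of it (env.tcp_to_tips is the distance from the TCP to the fingertips, in mm); x points along the fingers, y is the direction in which the jaws open and shut, and the axes are right-handed (so a half turn about x gives the same grasp; the last joint's range is limited). The gripper opens to 95 mm and grips with 3 to 60 N. Pads are 20 mm wide; open, the fingers measure 119 mm over their backs; the gripper's body (75 mm by 180 mm) begins 59 mm behind the grasp point.
Start: joints at [1.116, 0.491, 1.559, -0, 1.092, -0.106], TCP at [213.583, 587.373, 404.761] pointing down, gripper open.
Joint ranges: [-3.1, 3.1], [-0.84, 2.19], [0.05, 2.79], [-1.13, 4.28], [0.06, 2.93], [-2.69, 2.69]. Speed limits (rad/s): [2.22, 2.22, 2.79, 3.14, 3.14, 3.14].

## Interface

Orientations are given as [roll, pitch, yaw] about the fixed x, y, z axes, in that order (R = Rz(yaw) Ry(pitch) Rx(roll)).
In Python, from cell import monitor, cams, job, env gives the robot as it stands. The module is installed in compiled form; this text tells all that it offers.
- The arm moves only by the tool apply_moves, never from a script. Its argument "series" is a list of rows, each a list of 3 entries, a list of its own where there are three numbers: the closure, from -1 (fully open) to 1 (shut), so that 0 is half open, then the shift along the tool's x, y, z in cm, then the turn about the tool's x in rad. A call has 1 to 20 rows; each row is the pose to reach, as a shift and turn from the pose commanded when the call began, along the tool's axes at that moment; what a row does not reach only later rows make up. A row lasts 1/8 s, in which the tool goes at most 62.5 mm and 10.7 degrees, less where a joint would pass 70% of its speed; a pose out of reach is approached as far as the arm can. A call with a gripper value outside its range is refused whole. The fingers move at their own pace and stop on an object; the grip force is fixed at half the most. Time passes only in rows, so rows that repeat a pose let the fingers close. It gives the time, the measured TCP pose, the force and the opening at its end, in the units of the state.
- monitor.state(): the state, without advancing time (a new reading comes with each control period).
- cams.read_camera(name): name is "scene" or "top" or "wrist"; returns a dict with "image" (420x560x3 uint8, red, green, blue), "fx", "fy", "cx", "cy" (pixels), "position" and "orientation" of the camera in the world. Camera axes: x right, y down, z forward; pixel columns grow to the right and rows downward; lengths in mm; the calibration is good to about 2 mm. A picture is of the moment at which its call begins. There is no depth.
- job.job_done(): hands the job in, once; it reports no verdict.
The state is a dict: "t": time; "joints": joint angles; "qvel": joint speeds; "tau": joint torques, N m; "eef_pos": TCP position; "tcp_rot": TCP orientation; "ft_force": force on the tool from outside, world axes, zero at the start; "moment": the same for the moment, N m; "opening": opening from 0.0 (shut) to 1.0 (fully open).
Only numpy, scipy, OpenCV 4.12 (cv2) and the standard library are available. Lean on these libraries where they do the work, as an engineer would, in place of code of your own. Each camera call takes 0.05 s, during which the arm holds its last target. There are 200 camera calls.

## Task

Check whether the resin casting has cured: draw the locking pin up out of the gauge's transport cradle and park it fully home in the notch in the cradle's side ear, then slide the dial hardness gauge out of the open end of the cradle by its handle. Stand the gauge's foot flat and upright on the casting inside the inked ring, press it down lightly (about 10 N) so that the sprung plunger is pushed in and the foot sits flush, and finish while still holding it there, steady, for the reading; leave the other things on the bench alone.

Things in the scene. Friction and masses are not known exactly. Their poses are not given: they have to be found in the camera images.
- cradle: fixed grey and aluminium transport cradle, 96 x 72 mm, 34 mm high, with a side ear. Origin on the bench under the stored gauge's axis. A T-slot along its x, open at the -x end (x = -62 mm), shut at x = +9: floor at z = 16, lips z = 26 to 34, gap between lips 15 wide, channel below them 30 wide. Ear: plate z = 26 to 34 on the -y side, x = -52 to -16, out to y = -78 mm
- bore (a point): axis of the pin's bore (12 mm square, in the cradle's floor from z = 4 to 16 mm, under the slot), given level with the lips' upper face: cradle (-34, 0, 34) mm. While the pin stands here the gauge cannot leave the cradle
- notch (a point): axis of the parked pin, level with the ear's upper face: cradle (-34, -62, 34) mm. The notch is 12 mm wide, goes right through the 8 mm thick ear and is open towards the cradle's -y: closed end 6 mm behind this point, ear's edge 16 mm in front of it, sides parallel to the cradle's y. Free space below it
- pin: loose locking pin, 60 g, upright in the slot in front of the gauge. Origin on its axis at the underside of its collar (22 mm dia, 5 mm thick), which rests on the lips and, when parked, on the ear; z up its axis. Steel shank 10 mm dia, 30 mm long below the origin; black round grip 18 mm dia from 16 to 60 mm above the origin
- gauge: loose dial hardness gauge, 220 g, 104 mm high, stored upright, x and y along the cradle's. Origin at the centre of its foot's underside, z up. Foot 26 mm dia, 8 mm thick (under the lips, 2 mm play); stem 12 mm dia to 28 mm; dial case 48 mm dia, 22 mm thick, centre at 47 mm, dial to -x; black block handle with flat sides, 24 mm (x) by 36 mm (y), from 72 to 104 mm
- plunger (a joint): sprung plunger, 4.4 mm dia, in the middle of the gauge's foot: 0 = sticking out 4 mm below the foot, 0.004 = pushed in flush with it. Spring: 1 N at 0 rising evenly to 8 N at 0.004, then the rigid foot takes the load
- casting: loose clear resin block, 130 x 80 x 30 mm, 340 g, lying flat, a piece of coral cast in one end, an inked ring on top of the other end. Origin at the centre of its underside, x along its length towards the ring's end
- ring (a point): centre of the inked ring (36 mm dia) on the casting's upper face: casting (35, 0, 30) mm
- marker: bystander: felt marker lying on the bench, 123 mm long
- forceps: bystander: steel forceps lying on the bench, 124 mm long
- beaker: bystander: plastic beaker, 94 mm high
- dish: bystander: petri dish with sand, 90 mm dia, 15 mm high
- cap: bystander: black dust cap lying on the bench, 34 mm dia, 14 mm high
Not all that is in view belongs to the job. What is shaped like the gauge but green is not meant.

How it is judged (in metres and radians):
On the way, in this order (a step that is already met when the one before it is completed fails the run):
1. the pin stands home in the side notch, upright, let go (distance between pin and notch below 0.009 m and angle between pin's own z axis and vertical below 0.15 rad and contact force between the fingers and pin below 0.2 N), for 0.2 s.
2. the gauge has been slid out of the cradle's open end (x of gauge in the frame of cradle below -0.07 m and contact force between the fingers and gauge above 1 N and contact force between gauge and casting below 0.1 N), for 0.1 s.
At the end, for the whole second after the job is handed in: The robot still grips the gauge and holds it still on the casting: foot centre within 6 mm of the ring's centre, foot flush, upright within 0.06 rad, plunger pushed in at least 2.8 mm, force on the casting between 5 and 20 N; the pin stands upright in the side notch, within 9 mm of its place (horizontal distance between gauge and ring below 0.006 m and z of gauge in the frame of ring below 0.002 m and angle between gauge's own z axis and vertical below 0.06 rad and value of joint plunger above 0.0028 m and contact force between gauge and casting between 5 and 20 N and contact force between the fingers and gauge above 1 N and linear speed of gauge below 0.01 m/s and distance between pin and notch below 0.009 m and angle between pin's own z axis and vertical below 0.15 rad); the arm keeps its last pose, push and grip.
It fails at once if the casting is pressed with more than 35 N (contact force between gauge and casting above 35 N).
It fails at once if the gauge is tipped far over or dropped (angle between gauge's own z axis and vertical above 0.6 rad).
It fails at once if the gauge is forced against the pin (contact force between gauge and pin above 15 N).
It fails at once if a bystander is disturbed (distance of any of marker, forceps, beaker, dish, cap from where it was at the start of the episode above 0.03 m).
It also fails if it takes over 54 s, if anything falls off the work surface, if the arm or the gripper's body presses on something with over 40 N, if the wrist force passes 120 N, or if a joint passes its speed limit or range.

## Working session

There is one attempt and no reset: what is moved stays moved. The work goes in short steps, Python scripts to look and compute and a tool call to move; the robot and the scene stay as the last step left them, time stands still between calls to the robot, and variables do not carry over. Pictures are saved under pics/ and viewed, about 8 in all and at most 12, crops included, and the job is handed in when it is done.

Besides the shell and the picture viewer there is one more tool, called after ">>>" as name(argument=value, ...) on one line, values as JSON. apply_moves: Moves the arm, as the interface text tells. Its arguments: {"type":"object","properties":{"series":{"type":"array"}},"required":["series"]}

```bash
mkdir -p pics; cat > h.py <<'E'
import numpy as np, cv2
from scipy.spatial.transform import Rotation as R
from cell import monitor, cams, job, env
def shot(n,f):
    c=cams.read_camera(n); cv2.imwrite('pics/'+f,c['image'][:,:,::-1]); return c
def rot(o):
    o=np.array(o,float)
    return o if o.shape==(3,3) else (R.from_euler('xyz',o).as_matrix() if o.size==3 else R.from_quat(o).as_matrix())
def ray(c,u,v,z):
    d=rot(c['orientation'])@np.array([(u-c['cx'])/c['fx'],(v-c['cy'])/c['fy'],1]); p=np.array(c['position'])
    return p+d*(z-p[2])/d[2]
def proj(c,P):
    q=rot(c['orientation']).T@(np.array(P)-c['position']); return c['fx']*q[0]/q[2]+c['cx'],c['fy']*q[1]/q[2]+c['cy']
E
python3 - <<'E'
from h import *
import pickle
C={}
for n in('top','scene','wrist'):
    C[n]=shot(n,n+'1.png'); c=C[n]; print(n,c['fx'],c['cx'],c['cy'],c['position'],c['orientation'])
pickle.dump(C,open('c1.pkl','wb'))
im=np.vstack([C['top']['image']]);print(monitor.state())
E
```

```text
top 384.0294316491666 285.85573958731044 207.81715677499872 [3.58743945e+02 1.42650685e-01 1.07357041e+03] [-2.97795723 -0.01801125 -1.58837479]
scene 406.8923052270076 279.118968492318 209.46785716753325 [-262.88199594 -520.41179119  556.0336447 ] [-2.05821254 -0.01038668 -1.01382255]
wrist 364.74862761428614 277.92551839158665 206.420044459903 [134.54284741 615.54493026 385.70776651] [2.84268165e+00 6.60700592e-04 1.22104233e+00]
{'t': 0.15, 'joints': array([ 1.11639457e+00,  4.91407783e-01,  1.55930483e+00, -5.80648848e-06,
        1.09170683e+00, -1.05626110e-01]), 'qvel': array([ 0.00118117, -0.00058261, -0.00255617, -0.00051998, -0.00138629,
        0.00024456]), 'tau': array([ 1.46432874e-03, -6.12893915e+01, -2.58276755e+01,  6.92791468e-02,
        4.72735462e-02, -2.53121948e-05]), 'eef_pos': array([213.57752544, 587.35353183, 404.30578919]), 'tcp_rot': array([-1.67019291,  1.56996952, -2.01896588]), 'ft_force': array([ 0.74522769,  1.2564273 , -0.6693969 ]), 'moment': array([-0.0404835 , -0.02199211, -0.0389227 ]), 'opening': 1.0006976647561536}
```

View pics/top1.png

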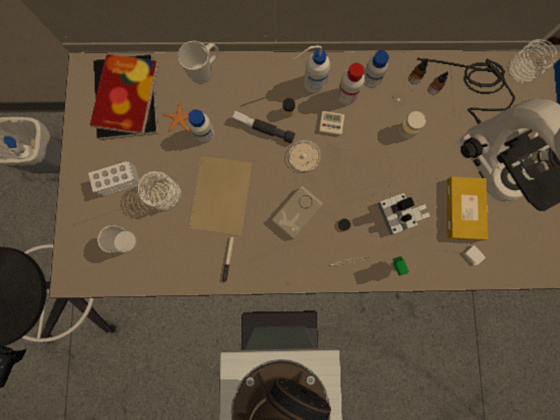

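View pics/scene1.png

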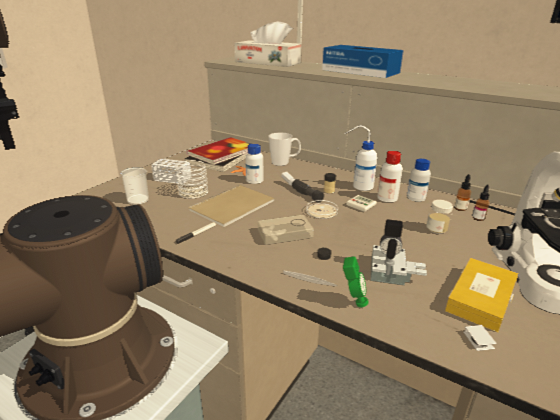

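```bash
python3 - <<'E'
from h import *
import pickle
C=pickle.load(open('c1.pkl','rb'))
a=cv2.resize(C['top']['image'][170:290,260:440],None,fx=4,fy=4,interpolation=cv2.INTER_CUBIC)
cv2.imwrite('pics/t2.png',a[:,:,::-1])
for n,u,v,z in [('cradle',403,213,34),('ring',306,202,30)]: print(n,ray(C['top'],u,v,z))
E
```

```text
cradle [ 510.88937496 -343.89661555   34.        ]
ring [546.20236297 -77.65472342  30.        ]
```

View pics/t2.png

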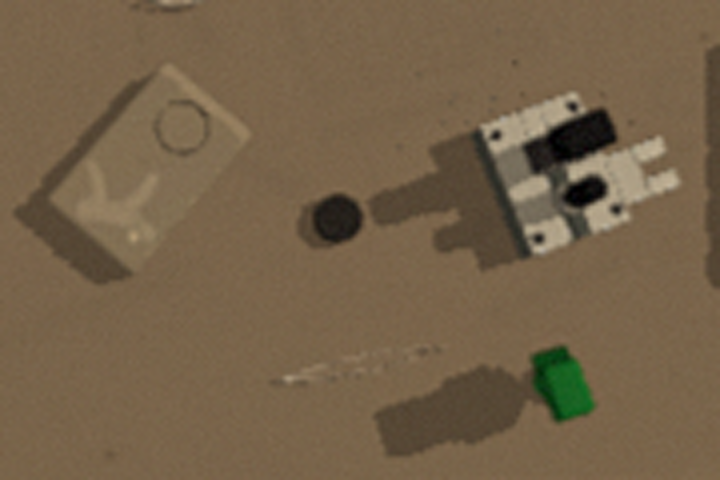

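```bash
cat >> h.py <<'E'
def tool(): 
    s=monitor.state(); return np.array(s['eef_pos']),rot(s['tcp_rot']),s
def go(P,ydir=None):
    "shift (cm, tool axes) and turn to put TCP at P with tool y along ydir (or its opposite)"
    p,T,s=tool(); sh=T.T@(np.array(P)-p)/10; t=0
    if ydir is not None:
        d=T.T@np.array([*ydir,0]); t=np.arctan2(d[2],d[1])
        t=(t+np.pi/2)%np.pi-np.pi/2
    print('shift',sh.round(2),'turn',round(t,3),'j6',round(s['joints'][5],2))
E
python3 - <<'E'
from h import *
import pickle
C=pickle.load(open('c1.pkl','rb'));c=C['top']
f=lambda u,v,z:ray(c,260+u/4-.4,170+v/4-.4,z).round(1)
sc=[f(573,105,34),f(495,135,34),f(538,240,34),f(617,210,34)]
print(sc,np.mean(sc,0))
for a,b in((0,1),(3,2)): d=sc[b]-sc[a]; print('yaw',np.arctan2(-d[0],d[1]),np.linalg.norm(d))
for a,b in((2,1),(3,0)): d=sc[b]-sc[a]; print('yaw',np.arctan2(d[1],d[0]),np.linalg.norm(d))
print('pin',f(585,190,94),'gauge',f(583,135,120),'ring',f(182,127,30))
print('prongs',f(662,147,34),f(678,180,34))
p,T,s=tool(); print(T.round(3)); w=C['wrist']; print('cam in tool',T.T@(w['position']-p)); print((T.T@rot(w['orientation'])).round(3))
E
```

```text
[array([ 559. , -346.7,   34. ]), array([ 538.6, -291.1,   34. ]), array([ 465.4, -316.3,   34. ]), array([ 485.2, -372.1,   34. ])] [ 512.05 -331.55   34.  ]
yaw 0.35165616580340514 59.22431932914042
yaw 0.34097895349634955 59.208783132234714
yaw 0.33155416187593784 77.41627735818874
yaw 0.3314747211388956 78.04870274386374
pin [ 491.3 -330.7   94. ] gauge [ 522.9 -323.1  120. ] ring [548.1 -75.2  30. ]
prongs [ 528.5 -406.6   34. ] [ 505.4 -415.9   34. ]
[[-0.     0.342  0.94 ]
 [-0.001  0.94  -0.342]
 [-1.    -0.001 -0.   ]]
cam in tool [ 18.60532507  -0.50032269 -83.90895829]
[[-0.    -0.295  0.956]
 [ 1.    -0.001 -0.   ]
 [ 0.001  0.956  0.295]]
```

```bash
python3 - <<'E'
from h import *
y=(-np.sin(.338),np.cos(.338))
go((480,150,400)); go((493,-338,380),y)
E
```

```text
shift [  0.45 -32.    39.98] turn 0 j6 -0.11
shift [  2.49 -77.41  57.88] turn -0.687 j6 -0.11
```

>>> apply_moves(series=[[-1, [0.5, -32, 40], -0.2], [-1, [0.5, -32, 40], -0.3], [-1, [0.5, -32, 40], -0.3], [-1, [0.5, -32, 40], -0.3], [-1, [0.5, -32, 40], -0.3], [-1, [0.5, -32, 40], -0.3], [-1, [0.5, -32, 40], -0.3], [-1, [0.5, -32, 40], -0.3], [-1, [2.5, -77.4, 57.9], -0.687], [-1, [2.5, -77.4, 57.9], -0.687], [-1, [2.5, -77.4, 57.9], -0.687], [-1, [2.5, -77.4, 57.9], -0.687], [-1, [2.5, -77.4, 57.9], -0.687], [-1, [2.5, -77.4, 57.9], -0.687], [-1, [2.5, -77.4, 57.9], -0.687], [-1, [2.5, -77.4, 57.9], -0.687], [-1, [2.5, -77.4, 57.9], -0.687], [-1, [2.5, -77.4, 57.9], -0.687], [-1, [2.5, -77.4, 57.9], -0.687]])

```text
t: 2.52
eef_pos: [493.3, -336.5, 379.7]
tcp_rot: [1.676, 1.57, 2.015]
ft_force: [-0.7, -0.3, 0.0]
opening: 0.999
```

```bash
python3 - <<'E'
from h import *
import pickle
c=shot('wrist','w2.png'); pickle.dump(c,open('w2.pkl','wb'))
p,T,s=tool(); print(p,T.round(3),s['t'],s['ft_force'])
E
```

```text
[ 493.38062098 -336.36118443  379.92157827] [[-0.    -0.333  0.943]
 [ 0.     0.943  0.333]
 [-1.     0.     0.   ]] 2.575 [-0.11217861 -0.19833769 -0.59383144]
```

View pics/w2.png

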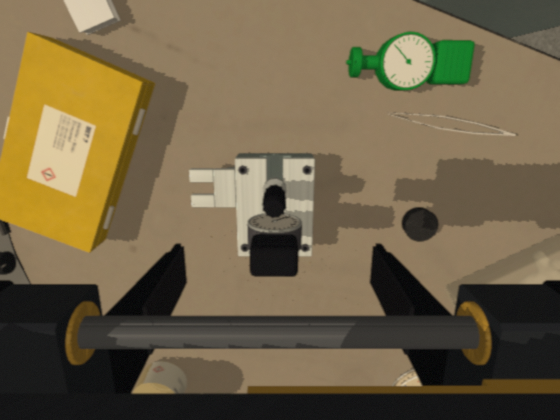

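```bash
python3 - <<'E'
from h import *
import pickle
c=pickle.load(open('w2.pkl','rb')); g=cv2.cvtColor(c['image'],cv2.COLOR_RGB2GRAY).astype(float)
print('row207',g[187,184:250].astype(int)); print('col200',g[160:216,200].astype(int)); print('col300',g[145:165,303].astype(int),g[235:262,300].astype(int));print('row215',g[215,225:250].astype(int),g[215,300:322].astype(int))
hsvm=(g<35).astype(np.uint8); hsvm[280:]=0
n,l,s,ce=cv2.connectedComponentsWithStats(hsvm)
for i in range(1,n):
    if s[i,4]>12 and 180<ce[i,0]<330 and 140<ce[i,1]<280: print(s[i],ce[i].round(1))
for n,(u,v) in dict(s1=(243,170),s2=(307,170),s3=(307,248),s4=(244,248)).items(): print(n,ray(c,u,v,34).round(1))
E
```

```text
row207 [127 126 127 126 127 128 126 127 127 127 126 128 127 127 126 126 128 127
 126 128 129 128 128 128 128 129 128 128 127 134 161 180 183 185 185 185
 185 186 188 188 187 185 185 188 191 192 192 191 188 183 171 161 171 185
 190 191 190 186 182 185 187 186 186 187 187 189]
col200 [127 127 126 126 127 126 126 122 115 134 178 195 199 199 199 196 196 195
 195 193 194 180 142 128 129 127 127 128 126 127 127 126 123 117 130 166
 191 197 198 199 197 195 195 194 192 192 181 142 128 127 127 128 127 128
 127 128]
col300 [128 127 128 128 128 128 126 117  92  73  70  76  93 128 174 191 192 192
 193 192] [ 50  55  60  66  68  67  67  68  68  63  50  44  45  56 100 151 178 185
 186 185 174 144 127 125 124 124 124]
row215 [128 127 128 128 127 127 127 127 128 128 136 159 179 186 190 192 190 185
 183 183 185 185 184 184 186] [132 133 135 134 134 132 130 128 129 132 132 130 119 103  93  91  90  91
  91  91  91  91]
[264 186  21  31 527] [274.1 200.9]
[ 250  234   49   42 1882] [273.9 254.3]
s1 [ 486.9 -372.4   34. ]
s2 [ 467.6 -317.4   34. ]
s3 [ 539.6 -290.2   34. ]
s4 [ 560. -348.   34.]
```

```bash
python3 - <<'E'
from h import *
import pickle
c=pickle.load(open('w2.pkl','rb'))
M=R.from_euler('z',.3395).as_matrix()
O=ray(c,275.2,209,34)*0+np.array([513.4,-332,34])+M@[14,0,0]
print('origin',O, 'bore',O+M@[-34,0,0],'notch',O+M@[-34,-62,0])
for n,u,v,z in [('slot',200,188.4,34),('closed',213.5,188.4,34),('pin',274.2,206.3,94),('gauge',274,260,121)]:
    q=ray(c,u,v,z); print(n,q.round(1),(M.T@(q-O)).round(1))
q=[ray(c,u,v,34) for u,v in((243.5,170.),(307,170),(307,248),(244,248))]
go((493.4,-338,171+80),M[:2,1])
E
```

```text
origin [ 526.60089808 -327.33778058   34.        ] bore [ 494.54157418 -338.66031346   34.        ] notch [ 515.18854591 -397.12143352   34.        ]
slot [ 516.6 -404.7   34. ] [-35.2 -69.6   0. ]
closed [ 512.4 -392.9   34. ] [-35.2 -57.1   0. ]
pin [ 492.5 -339.8   94. ] [-36.3  -0.4  60. ]
gauge [ 522.9 -329.1  121. ] [-4.  -0.4 87. ]
shift [12.89 -0.16 -0.05] turn 0.0 j6 -2.62
```

>>> apply_moves(series=[[-1, [1, -0.1, 0], 0.15], [-1, [3, -0.1, 0], 0.3], [-1, [8, -0.1, 0], 0.3], [-1, [8, -0.1, 0], 0.3]])

```text
t: 3.08
eef_pos: [493.4, -337.4, 297.6]
tcp_rot: [2.369, 1.565, 2.409]
ft_force: [-0.8, -0.2, 0.2]
opening: 1.0
```

```bash
python3 - <<'E'
from h import *
p,T,s=tool(); print(p,T.round(3),s['joints'],s['qvel'].round(3)); go((493.2,-339,249))
E
```

```text
[ 493.43100599 -337.36349341  297.61955523] [[-0.004 -0.04   0.999]
 [ 0.004  0.999  0.04 ]
 [-1.     0.004 -0.004]] [-7.10200154e-01  5.77195606e-01  1.73393450e+00  1.69651040e-04
  8.36055537e-01 -2.32095374e+00] [-0.004 -0.054 -0.067 -0.     0.055 -0.004]
shift [ 4.86 -0.18 -0.01] turn 0 j6 -2.32
```

>>> apply_moves(series=[[-1, [2.5, -0.1, 0], 0], [-1, [4.8, -0.15, 0], 0], [-1, [4.8, -0.15, 0], 0], [0, [4.8, -0.15, 0], 0], [0.4, [4.8, -0.15, 0], 0], [1, [4.8, -0.15, 0], 0], [1, [4.8, -0.15, 0], 0], [1, [4.8, -0.15, 0], 0], [1, [4.8, -0.15, 0], 0]])

```text
t: 4.2
eef_pos: [493.6, -340.4, 251.7]
tcp_rot: [1.705, 1.571, 1.743]
ft_force: [0.6, -0.0, 0.5]
opening: 0.429
```

```bash
python3 - <<'E'
from h import *
p,T,s=tool(); print(p,s['opening'],s['ft_force']); c=shot('wrist','w3.png'); import pickle; pickle.dump(c,open('w3.pkl','wb'))
E
```

```text
[ 493.57714636 -340.35418527  251.67104822] 0.4294073003325343 [ 0.59180142 -0.0027283   0.51295451]
```

View pics/w3.png

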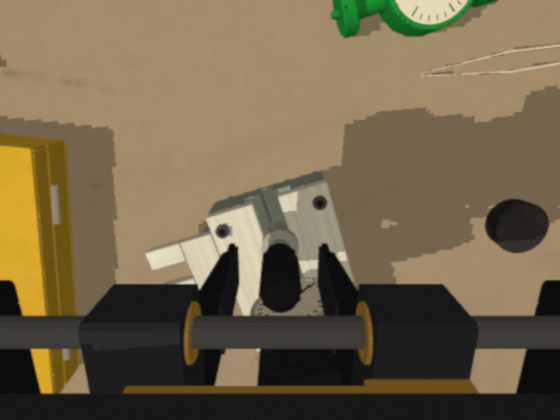

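>>> apply_moves(series=[[1, [0, 0, 0], 0], [1, [0, 0, 0], 0], [1, [0, 0, 0], 0], [1, [0, 0, 0], 0], [1, [0, 0, 0], 0], [1, [0, 0, 0], 0], [1, [0, 0, 0], 0]])

```text
t: 5.12
eef_pos: [493.6, -340.3, 251.7]
tcp_rot: [1.583, 1.571, 1.621]
ft_force: [-0.1, 0.7, 0.0]
opening: 0.183
```

>>> apply_moves(series=[[1, [-1.5, 0, 0], 0], [1, [-3.5, 0, 0], 0], [1, [-5, 0, 0], 0], [1, [-5, -2, 0.6], 0], [1, [-5, -4.2, 1.3], 0], [1, [-5, -6.2, 1.9], 0], [1, [-5, -6.2, 1.9], 0], [1, [-5, -6.2, 1.9], 0]])

```text
t: 6.12
eef_pos: [514.7, -401.0, 301.8]
tcp_rot: [2.047, 1.57, 2.085]
ft_force: [-0.4, 1.1, 0.5]
opening: 0.182
```

```bash
python3 - <<'E'
from h import *
p,T,s=tool(); print(p,s['opening'],s['ft_force'],s['joints'][5]); c=shot('wrist','w4.png'); import pickle; pickle.dump(c,open('w4.pkl','wb'))
a=cv2.resize(c['image'][120:330,130:410],None,fx=2.8,fy=2.8,interpolation=cv2.INTER_CUBIC);cv2.imwrite('pics/w4c.png',a[:,:,::-1])
E
```

```text
[ 514.69703249 -400.96165148  301.84027221] 0.18173010119740893 [-0.44982279  1.12741969  0.48190122] -2.3722180357886646
```

View pics/w4c.png

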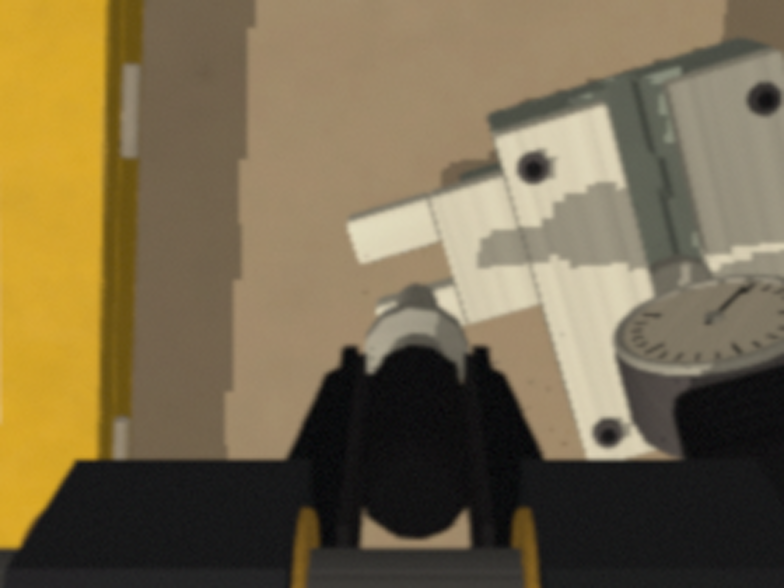

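```bash
python3 - <<'E'
from h import *
import pickle
c=pickle.load(open('w4.pkl','rb'))
M=R.from_euler('z',.3395).as_matrix(); O=np.array([525.6,-327.8,34])
f=lambda u,v,z:ray(c,130+(u+.5)/2.8-.5,120+(v+.5)/2.8-.5,z)
for n,u,v,z in [('A c(-52+..)',440,241,34),('p1 tip',360,263,34),('p1 outer tip',347,220,34),('p2 body corner',469,325,34),('screw',534,167,34),('screw2',608,432,34),('screw3',765,99,34),('B',459,288,34),('tip',418,292,54)]:
    q=f(u,v,z); print(n,q.round(1),(M.T@(q-O)).round(1))
p,T,s=tool(); print('tcp',(M.T@(p-O)).round(1)); 
E
```

```text
A c(-52+..) [ 506.7 -395.1   34. ] [-40.2 -57.2   0. ]
p1 tip [ 513.4 -415.4   34. ] [-40.7 -78.5   0. ]
p1 outer tip [ 502.  -418.9   34. ] [-52.6 -78.1   0. ]
p2 body corner [ 529.4 -386.5   34. ] [-15.9 -56.6   0. ]
screw [ 486.5 -372.5   34. ] [-51.7 -29.1   0. ]
screw2 [ 559.1 -347.2   34. ] [ 25.1 -29.4   0. ]
screw3 [ 467.4 -317.2   34. ] [-51.3  29.4   0. ]
B [ 519.2 -389.6   34. ] [-26.6 -56.2   0. ]
tip [ 513.5 -400.5   54. ] [-35.6 -64.5  20. ]
tcp [-34.6 -65.3 267.9]
```

```bash
python3 - <<'E'
from h import *
import pickle
c=pickle.load(open('w4.pkl','rb'))
M=R.from_euler('z',.3395).as_matrix(); O=np.array([525.6,-327.8,34])
g=cv2.cvtColor(c['image'],cv2.COLOR_RGB2GRAY)
print(g[212:236,268:292])
p,T,s=tool()
P=p.copy()
for x,y in((-34.6,-65.3),(-35.6,-65.3),(-33.6,-65.3)):
  W=O+M@[x,y,0]
  for z,r in((54,5),(84,11)):
    e=W.copy(); e[2]=z
    print(x,z,'centre',np.round(proj(c,e),1),'near',np.round(proj(c,e-T[:,2]*r),1),'L',np.round(proj(c,e-T[:,1]*r),1),'R',np.round(proj(c,e+T[:,1]*r),1))
E
```

```text
[[148 146 143 142 143 141 141 141 142 141 141 141 141 141 142 142 140 141
  141 141 144 158 186 201]
 [142 140 141 141 142 141 141 142 141 142 141 141 141 141 141 141 140 142
  141 142 142 153 184 201]
 [140 141 141 141 141 141 141 141 142 142 141 142 141 141 141 141 141 141
  141 141 141 150 172 194]
 [140 140 141 141 140 141 142 141 141 142 142 141 141 141 142 141 141 140
  140 141 141 145 159 187]
 [140 139 140 141 141 140 142 141 141 141 141 142 142 140 141 140 141 141
  141 141 142 142 153 185]
 [139 140 140 140 141 141 141 141 140 141 141 142 141 141 141 141 141 141
  141 140 140 140 150 177]
 [140 140 139 140 141 141 141 141 141 140 141 142 141 141 140 141 141 140
  140 140 139 138 139 157]
 [139 140 140 141 141 140 141 141 140 141 141 140 140 141 140 140 140 138
  136 133 131 127 125 139]
 [139 140 140 141 141 141 140 140 136 134 131 133 135 135 136 135 132 128
  126 123 121 120 120 132]
 [141 140 141 140 141 140 137 131 121 111 106 109 116 118 120 121 120 119
  120 120 123 128 135 142]
 [140 141 140 141 140 135 124 110  99  91  87  88  91  92  98 107 115 124
  134 141 147 16
[... 1110 characters left out ...]
92  93 108]
 [156 158 159 158 158 157 156 155 155 154 153 153 152 151 151 149 148 144
  129 113 106 101  94  89]
 [158 158 158 157 157 156 155 154 155 153 152 152 151 150 149 147 146 139
  125 111 108 107 103  98]]
-34.6 54 centre [278.3 225.6] near [278.3 218.6] L [270.9 225.6] R [285.8 225.6]
-34.6 84 centre [278.4 243.2] near [278.4 225.6] L [259.8 243.2] R [297.1 243.1]
-35.6 54 centre [277.9 224.3] near [277.9 217.2] L [270.4 224.3] R [285.4 224.3]
-35.6 84 centre [277.9 241.7] near [277.9 224.1] L [259.3 241.7] R [296.6 241.6]
-33.6 54 centre [278.8 227. ] near [278.8 219.9] L [271.3 227. ] R [286.3 227. ]
-33.6 84 centre [278.9 244.7] near [278.9 227.2] L [260.3 244.7] R [297.5 244.6]
```

>>> apply_moves(series=[[1, [1.0, 0, -0.05], 0], [1, [1.8, 0, -0.05], 0], [1, [2.1, 0, -0.05], 0], [1, [2.4, 0, -0.05], 0], [1, [2.4, 0, -0.05], 0]])

```text
t: 6.8
eef_pos: [514.5, -401.6, 277.5]
tcp_rot: [2.113, 1.57, 2.152]
ft_force: [-0.2, -0.4, -1.1]
opening: 0.183
```

>>> apply_moves(series=[[1, [1, 0, 0], 0], [1, [2, 0, 0], 0], [1, [2.4, 0, 0], 0], [1, [2.4, 0, 0], 0], [1, [2.4, 0.15, -0.05], 0], [1, [2.4, 0.3, -0.1], 0], [1, [2.4, 0.3, -0.1], 0]])

```text
t: 7.68
eef_pos: [513.3, -398.5, 253.9]
tcp_rot: [-0.53, 1.57, -0.492]
ft_force: [-1.1, 0.3, -0.6]
opening: 0.187
```

```bash
python3 - <<'E'
from h import *
p,T,s=tool(); print(p,s['opening'],s['ft_force'],s['joints'][5]); 
M=R.from_euler('z',.3395).as_matrix(); O=np.array([525.6,-327.8,34]); print(M.T@(p-O))
c=shot('wrist','w5.png')
a=cv2.resize(c['image'][120:330,130:410],None,fx=2.8,fy=2.8,interpolation=cv2.INTER_CUBIC);cv2.imwrite('pics/w5c.png',a[:,:,::-1])
E
```

```text
[ 513.32535214 -398.47039325  253.94541106] 0.1865300353113315 [-1.1182139   0.25944435 -0.5801504 ] -2.370936306648621
[-35.10837538 -62.54896833 219.94541106]
```

View pics/w5c.png

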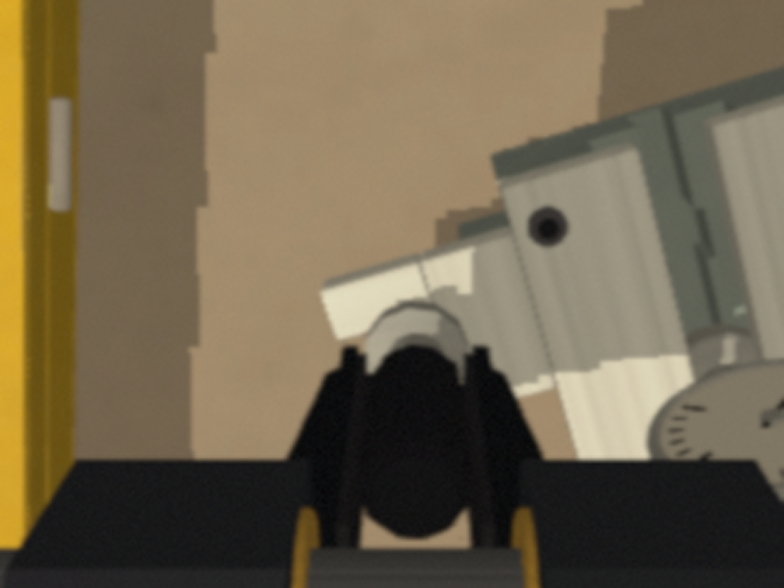

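>>> apply_moves(series=[[1, [0.22, 0.05, 0], 0], [1, [0.22, 0.05, 0], 0], [0.2, [0.22, 0.05, 0], 0], [0.2, [0.22, 0.05, 0], 0], [0.2, [0.22, 0.05, 0], 0], [0.2, [0.22, 0.05, 0], 0], [0.2, [-3, 0.05, 0], 0], [0.2, [-8, 0.05, 0], 0], [0.2, [-12, 0.05, 0], 0], [0.2, [-12, 0.05, 0], 0]])

```text
t: 8.98
eef_pos: [513.4, -398.1, 377.0]
tcp_rot: [-0.785, 1.565, -0.747]
ft_force: [-0.2, -0.0, -1.2]
opening: 0.404
```

```bash
python3 - <<'E'
from h import *
p,T,s=tool(); print(p,s['opening'],s['ft_force'],s['joints'][5]); 
M=R.from_euler('z',.3395).as_matrix()
c=shot('wrist','w6.png')
import pickle; pickle.dump(c,open('w6.pkl','wb'))
go((524.1,-328.3,400),M[:2,0])
E
```

```text
[ 513.39409936 -398.14200401  376.96604332] 0.4036934385048514 [-0.19972966 -0.01629432 -1.24821175] -2.3704008950226254
shift [-2.53  6.92  1.36] turn 1.27 j6 -2.37
```

View pics/w6.png

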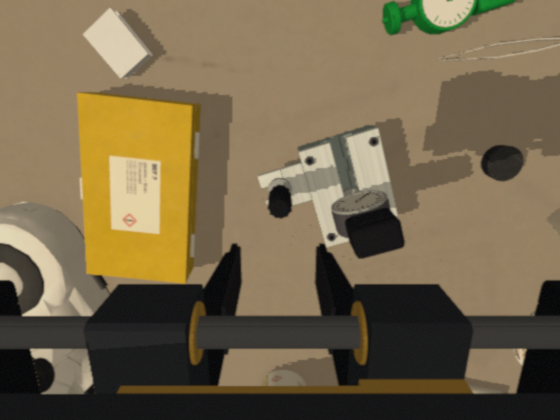

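>>> apply_moves(series=[[-0.4, [-1, 2, 0.4], 0.18], [-0.4, [-1, 4, 0.8], 0.36], [-0.4, [-1, 6, 1.2], 0.54], [-0.4, [0, 6.9, 1.4], 0.72], [-0.4, [1, 6.9, 1.4], 0.9], [-0.4, [2, 6.9, 1.4], 1.08], [-0.4, [3, 6.9, 1.4], 1.27], [-0.4, [4, 6.9, 1.4], 1.27], [-0.4, [4, 6.9, 1.4], 1.27]])

```text
t: 10.15
eef_pos: [524.5, -328.6, 332.2]
tcp_rot: [-2.603, 1.568, 2.452]
ft_force: [-0.2, 0.2, 0.8]
opening: 0.702
```

```bash
python3 - <<'E'
from h import *
p,T,s=tool(); print(p,T.round(3),s['opening'],s['joints'][5]); 
M=R.from_euler('z',.3395).as_matrix()
go((524.5,-328.3,279),M[:2,0])
E
```

```text
[ 524.53492838 -328.58130875  332.19388726] [[-0.002  0.942  0.336]
 [ 0.002  0.336 -0.942]
 [-1.    -0.001 -0.002]] 0.7016065513382337 -1.0094569412127639
shift [ 5.32  0.01 -0.02] turn 0.004 j6 -1.01
```

>>> apply_moves(series=[[-0.4, [2, 0, 0], 0], [-0.4, [4.5, 0, 0], 0], [-0.4, [5.2, 0, 0], 0], [-0.4, [5.2, 0, 0], 0], [1, [5.2, 0, 0], 0], [1, [5.2, 0, 0], 0], [1, [5.2, 0, 0], 0], [1, [5.2, 0, 0], 0], [1, [5.2, 0, 0], 0], [1, [5.2, 0, 0], 0], [1, [5.2, 0, 0], 0], [1, [5.2, 0, 0], 0], [1, [5.2, 0, 0], 0], [1, [5.2, 0, 0], 0]])

```text
t: 11.9
eef_pos: [524.7, -328.7, 281.8]
tcp_rot: [0.856, 1.571, -0.376]
ft_force: [0.8, -0.1, 2.1]
opening: 0.255
```

>>> apply_moves(series=[[1, [0, -0.8, 0], 0], [1, [0, -1.6, 0], 0], [1, [0, -2.4, 0], 0], [1, [0, -3.0, 0], 0], [1, [0, -3.6, 0], 0]])

```text
t: 12.52
eef_pos: [490.3, -340.8, 281.8]
tcp_rot: [1.252, 1.571, 0.02]
ft_force: [3.6, 0.9, 2.5]
opening: 0.248
```

>>> apply_moves(series=[[1, [0, -0.8, 0], 0], [1, [0, -1.6, 0], 0], [1, [0, -2.4, 0], 0]])

```text
t: 12.9
eef_pos: [467.6, -348.7, 281.7]
tcp_rot: [1.817, 1.571, 0.585]
ft_force: [3.2, 0.8, 3.9]
opening: 0.254
```

>>> apply_moves(series=[[1, [0, -1, 0], 0], [1, [0, -2, 0], 0], [1, [0, -3, 0], 0], [1, [0, -4, 0], 0], [1, [0, -4, 0], 0], [1, [0, -4, 0], 0]])

```text
t: 13.65
eef_pos: [430.4, -361.9, 281.7]
tcp_rot: [2.109, 1.571, 0.877]
ft_force: [-0.1, -0.3, -2.8]
opening: 0.251
```

```bash
python3 - <<'E'
from h import *
p,T,s=tool(); print(p,s['opening'],s['joints'],s['ft_force']); 
go((560,-75,360)); go((430,-300,360))
c=shot('top','t7.png');import pickle; pickle.dump(c,open('t7.pkl','wb'))
a=cv2.resize(c['image'][170:290,260:440],None,fx=4,fy=4,interpolation=cv2.INTER_CUBIC);cv2.imwrite('pics/t7c.png',a[:,:,::-1])
E
```

```text
[ 430.40804478 -361.94224476  281.67997628] 0.25052524005962 [-8.16672892e-01  5.58463803e-01  1.83634876e+00  1.54636148e-04
  7.46793080e-01 -1.15565439e+00] [-0.12296389 -0.25934412 -2.80679665]
shift [ -7.83  21.76 -22.75] turn 0 j6 -1.16
shift [-7.83  2.02 -5.86] turn 0 j6 -1.16
```

View pics/t7c.png

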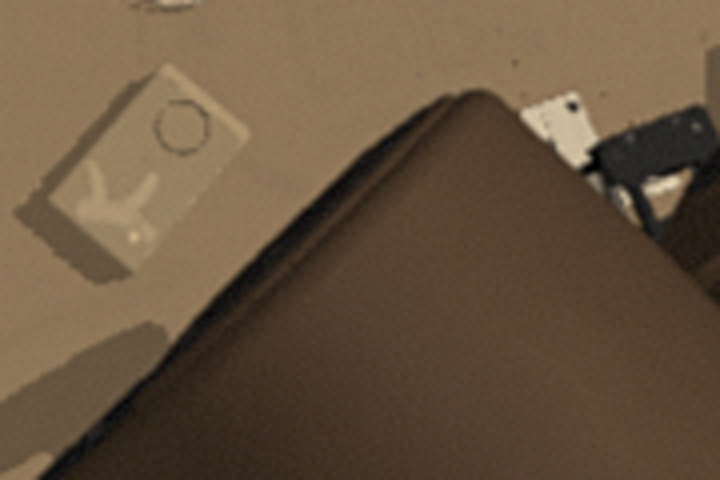

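>>> apply_moves(series=[[1, [-3, 0, 0], 0], [1, [-6, 0, 0], 0], [1, [-7.8, 3, -2], 0], [1, [-7.8, 6, -4.5], 0], [1, [-7.8, 9, -7], 0], [1, [-7.8, 12, -9], 0], [1, [-7.8, 15, -11.3], 0], [1, [-7.8, 18, -13.6], 0], [1, [-7.8, 20, -15.2], 0], [1, [-7.8, 20.7, -15.6], 0], [1, [-7.8, 20.7, -15.6], 0], [1, [-7.8, 20.7, -15.6], 0]])

```text
t: 15.2
eef_pos: [573.4, -146.6, 359.7]
tcp_rot: [-1.973, 1.571, 3.078]
ft_force: [0.3, -0.2, -3.2]
opening: 0.253
```

```bash
python3 - <<'E'
from h import *
p,T,s=tool(); print(p,T.round(4),s['opening'],s['joints'],s['ft_force']); 
c=shot('wrist','w8.png');import pickle; pickle.dump(c,open('w8.pkl','wb'))
E
```

```text
[ 573.35473411 -146.61278256  359.65909918] [[-2.000e-04  9.433e-01  3.319e-01]
 [ 0.000e+00  3.319e-01 -9.433e-01]
 [-1.000e+00 -2.000e-04 -1.000e-04]] 0.25348876026045014 [-3.61922131e-01  4.92316817e-01  1.69365238e+00 -8.63544352e-05
  9.55852783e-01 -7.00226375e-01] [ 0.29868103 -0.17316294 -3.18785676]
```

View pics/w8.png

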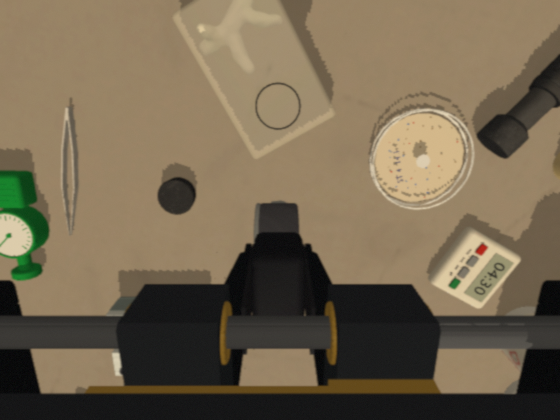

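```bash
python3 - <<'E'
from h import *
import pickle
c=pickle.load(open('w8.pkl','rb')); g=cv2.cvtColor(c['image'],cv2.COLOR_RGB2GRAY)
sub=g[75:140,245:312]; bh=cv2.morphologyEx(sub,cv2.MORPH_BLACKHAT,np.ones((9,9)))
yy,xx=np.nonzero(bh>25); d=np.hypot(xx+245-278,yy+75-106); k=(d>17)&(d<28)
e=cv2.fitEllipse(np.stack([xx[k]+245,yy[k]+75],1).astype(np.float32)); print(e,k.sum())
q=ray(c,*e[0],30); print('ring',q, 'dia',[np.linalg.norm(ray(c,e[0][0]+a,e[0][1],30)-ray(c,e[0][0]-a,e[0][1],30)) for a in(e[1][0]/2,e[1][1]/2)])
go((q[0],q[1],360))
c=pickle.load(open('c1.pkl','rb'))['top']; 
print('top ring',ray(c,305.2,201.4,30))
for u,v in((333,113),(256,158)): print('corner',ray(pickle.load(open('w8.pkl','rb')),u,v,30))
E
```

```text
((277.4679870605469, 105.62364196777344), (44.09235763549805, 45.546817779541016), 0.9524568915367126) 339
ring [547.81522151 -76.74757073  30.        ] dia [np.float64(36.269281966765014), np.float64(37.46568488269286)]
shift [-0.03 -0.09 -7.45] turn 0 j6 -0.7
top ring [547.91918869 -75.48463466  30.        ]
corner [593.11805658 -67.09124701  30.        ]
corner [ 544.76697612 -123.70977218   30.        ]
```

>>> apply_moves(series=[[1, [0, -0.1, -2], 0], [1, [0, -0.1, -4.5], 0], [1, [0, -0.1, -6.5], 0], [1, [0.8, -0.1, -7.4], 0], [1, [2.2, -0.1, -7.4], 0], [1, [3.6, -0.1, -7.4], 0], [1, [4.7, -0.1, -7.4], 0], [1, [4.7, -0.1, -7.4], 0], [1, [4.7, -0.1, -7.4], 0], [1, [4.7, -0.1, -7.4], 0]])

```text
t: 16.5
eef_pos: [548.2, -76.6, 313.1]
tcp_rot: [1.062, 1.57, -0.17]
ft_force: [-0.0, -0.1, -2.1]
opening: 0.252
```

```bash
python3 - <<'E'
from h import *
p,T,s=tool(); print(p,s['opening'],s['ft_force'],s['moment'])
c=shot('scene','s9.png'); import pickle; pickle.dump(c,open('s9.pkl','wb'))
u,v=proj(c,(547.8,-76.5,50)); u=int(np.clip(u-70,0,420)); v=int(np.clip(v-60,0,315)); print(u,v)
a=cv2.resize(c['image'][v:v+105,u:u+140],None,fx=5,fy=5,interpolation=cv2.INTER_CUBIC);cv2.imwrite('pics/s9c.png',a[:,:,::-1])
E
```

```text
[548.21790845 -76.58820965 313.12755209] 0.2515810829440394 [-6.23810932e-04 -5.92004470e-02 -2.05783775e+00] [-0.05808528  0.01051552 -0.00408268]
227 155
```

View pics/s9c.png

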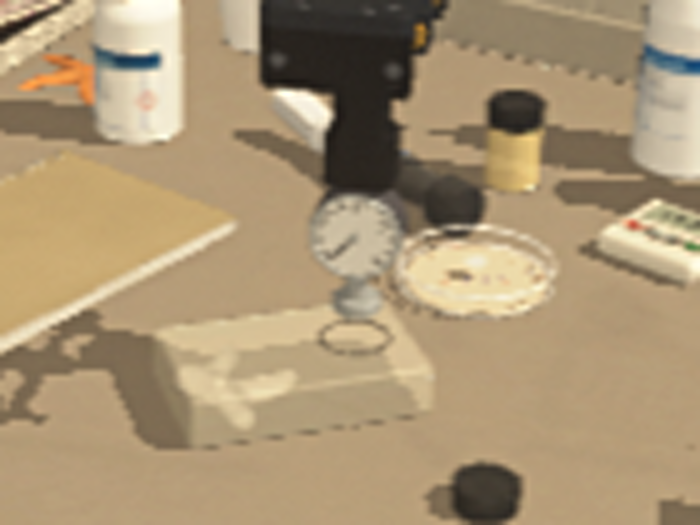

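>>> apply_moves(series=[[1, [0.7, 0, 0], 0], [1, [1.2, 0, 0], 0], [1, [1.5, 0, 0], 0], [1, [1.5, 0, 0], 0], [1, [1.5, 0, 0], 0]])

```text
t: 17.18
eef_pos: [548.1, -76.5, 297.9]
tcp_rot: [1.857, 1.571, 0.625]
ft_force: [-0.9, -1.0, 0.8]
opening: 0.252
```

>>> apply_moves(series=[[1, [0.1, 0, 0], 0], [1, [0.2, 0, 0], 0], [1, [0.2, 0, 0], 0], [1, [0.2, 0, 0], 0]])

```text
t: 17.68
eef_pos: [548.1, -76.5, 295.8]
tcp_rot: [1.304, 1.571, 0.072]
ft_force: [-1.4, 0.1, 4.0]
opening: 0.248
```

>>> apply_moves(series=[[1, [0.06, 0, 0], 0], [1, [0.06, 0, 0], 0], [1, [0.06, 0, 0], 0]])

```text
t: 18.05
eef_pos: [548.2, -76.5, 295.7]
tcp_rot: [1.085, 1.57, -0.147]
ft_force: [-2.7, 0.9, 9.6]
opening: 0.25
```

>>> apply_moves(series=[[1, [0.03, 0, 0], 0], [1, [0.03, 0, 0], 0], [1, [0.03, 0, 0], 0]])

```text
t: 18.42
eef_pos: [548.2, -76.5, 295.7]
tcp_rot: [1.078, 1.57, -0.154]
ft_force: [-2.9, 0.4, 14.2]
opening: 0.253
```

>>> apply_moves(series=[[1, [-0.03, 0, 0], 0], [1, [-0.03, 0, 0], 0], [1, [-0.03, 0, 0], 0], [1, [-0.03, 0, 0], 0], [1, [-0.03, 0, 0], 0], [1, [-0.03, 0, 0], 0]])

```text
t: 19.18
eef_pos: [548.2, -76.4, 295.7]
tcp_rot: [1.133, 1.57, -0.099]
ft_force: [-3.2, 0.8, 10.5]
opening: 0.251
```

```bash
python3 - <<'E'
from h import *
c=shot('wrist','w10.png'); d=cams.read_camera('scene')
F=[]
for i in range(6): cams.read_camera('top'); F.append(monitor.state()['ft_force'])
print(np.round(F,1)); p,T,s=tool(); print(p,s['moment'],s['qvel'].round(4))
M=R.from_euler('z',.3395).as_matrix(); O=np.array([525.6,-327.8,34])
a=d['image'][150:360,170:450]
cv2.imwrite('pics/fin.png',cv2.resize(a,None,fx=2.8,fy=2.8,interpolation=cv2.INTER_CUBIC)[:,:,::-1])
E
```

```text
[[-2.9  0.8 10.2]
 [-2.9  1.3 10.6]
 [-3.3  0.7 10.8]
 [-3.   1.2 10.3]
 [-3.   0.8  9.8]
 [-1.9  0.7  9.9]]
[548.20046185 -76.47354717 295.71660491] [ 0.09653986  0.77792095 -0.03446671] [ 0.0004 -0.0008 -0.0005 -0.0014  0.0009  0.0004]
```

View pics/fin.png

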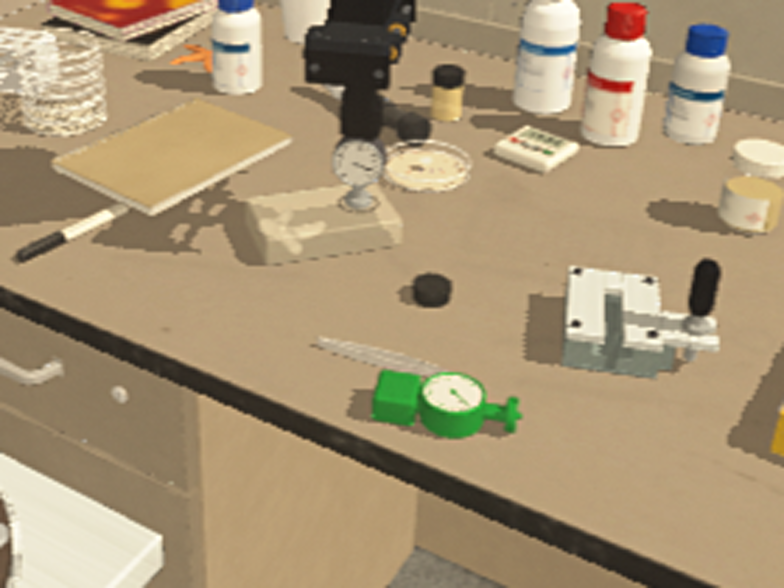

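```bash
python3 -c "
from h import *
print(job.job_done()); s=monitor.state(); print(s['t'],s['ft_force'],s['opening'])"
```

```text
the job is handed in; nothing more can be done
None
the job is handed in; nothing more can be done
```

The gauge is standing on the casting in the inked ring, still gripped and pressed down, and the job is handed in. It took about 20 s of robot time; no verdict was reported.

**What I did:** I drew the pin out of its bore and lowered it into the ear's notch from above. After letting go of it, I slid the gauge about 100 mm along the slot and out of the open end. I then set it on the casting and pressed until the foot met the resin.

**Last checks:**
- **Position:** the tool axis is at (548.2, -76.5). The wrist camera put the ring at (547.8, -76.7) and the top camera at (547.9, -75.5), so the offset is about 1 mm. The foot itself I only saw coarsely, in the scene camera.
- **Force:** the wrist read about +10.3 N against about -2.7 N with the gauge hanging, so roughly 13 N on the casting. That is a bit above the 10 N asked but inside the 5 to 20 N band. It also reads about 3 N sideways.
- **Flush foot:** the tool height stopped changing (295.7 mm) while the force rose, so the foot is seated and the plunger is in.
- **Pin and grip:** the last scene picture shows the pin upright in the notch, the gauge upright and still held. The grip opening was steady at 24 mm, and the arm was still.
- **Bystanders:** the marker, forceps, dish and cap look undisturbed in that picture. The beaker was not in it, so I did not check it.

**What disagreed:**
- The green look-alike gauge stood in the first pictures but was lying down in the last one, and looked to be lying already at 2.6 s. The fingertips passed high above it and I felt no contact. It may have toppled by itself, but I cannot rule out that the arm touched it.
- The camera estimates of the pin's position in the grip differed from the robot's own by 1 to 3 mm. It entered the notch without measurable force.

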